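Stack the component tray on its clamped base tray

TASK

Pick up the loose component tray by its handle and stack it on the tray that is clamped in the steel cradle, either way round, so that all four corner lugs drop fully home into the lower tray's sockets and it sits level; then let go. Set it down gently by feel - do not drop it or force it down on the rim - and leave the multimeter, solder spool and bottle where they are.

Things in the scene. Friction and masses are not known exactly. Their poses are not given: they have to be found in the camera images.
- upper_tray: Grey plastic component tray with a handle, loose on the bench, 180 (x) x 140 (y) x 76 mm overall, 0.4 to 0.7 kg. Origin: centre of the underside, level with its lugs' bottoms; z up. Four round lugs, 14 mm diameter, 10 mm long, under its floor at x = +-72, y = +-52 mm. Floor underside at z = 10 mm, side walls up to z = 50 mm. A half turn about z makes no difference.
- handle (a point): Centre of the upper tray's handle: a straight bar along the tray's x, 122 mm long, 16 mm thick (y), 18 mm high (z = 58 to 76 mm of the tray), on two posts at x = +-55 mm; 67 mm above the tray's origin, axes as the tray's. The space below the bar between the posts is free.
- cradle: Shallow steel cradle screwed to the bench, 222 (x) x 182 (y) x 18 mm, origin centre of underside, z up. The lower tray (194 x 154 mm, no handle) is clamped tight in it with its axes parallel, but shifted from the centre by anything up to 7 mm in the cradle's x and, independently, in y: the shift is not measured and must be seen or felt. The lower tray does not move when pushed.
- deck (a point): The point above the cradle's centre (NOT the shifted lower tray's centre) at the height of the lower tray's flat top, the deck, 56 mm over the bench; axes as the cradle's. The deck is a 50 x 50 mm pad at each corner with a square socket 18 x 18 mm, deeper than the lugs, in its middle, at x = +-72, y = +-52 mm from the lower tray's centre. Rigid; never press it with over 40 N.
- home (a point): Where the upper tray's origin would be, fully home with its floor resting on the deck, if the lower tray were centred: 46 mm above the cradle's origin. Stop lips stand 16 mm above the deck along the lower tray's +x and +y edges only, their inner faces 1.2 mm outside the walls of a upper tray centred in the sockets: slid on the deck against both lips, its lugs are over the sockets.
- multimeter: Yellow multimeter lying on the bench, 90 x 180 x 34 mm, 0.35 kg, origin centre of underside. Not to be disturbed.
- spool: Solder spool standing on its flange, 56 mm diameter, 54 mm high, origin centre of underside. Not to be disturbed.
- bottle: White bottle, 48 mm diameter, 110 mm high, origin centre of underside. Not to be disturbed.
There are look-alikes about, which are no part of the job. What is shaped like the upper_tray but orange or turquoise is not meant.

How it is judged (in metres and radians):
On the way:
1. the upper tray has been lifted off the bench (height (world z) of upper_tray above 0.065 m and contact force between the fingers and upper_tray above 1 N), for 0.2 s.
At the end, for the whole second after the job is handed in: The upper tray rests with all lugs in the sockets: its origin 43 to 48.5 mm above the cradle's origin (46 when home), within 13.5 mm of the cradle's centre horizontally, x axes parallel to 0.06 rad (either way round), level to 0.025 rad, at rest and released (z of upper_tray in the frame of cradle between 0.043 and 0.0485 m and horizontal distance between upper_tray and cradle below 0.0135 m and angle between the x axis of upper_tray and the x axis of cradle, either way round below 0.06 rad and angle between upper_tray's own z axis and vertical below 0.025 rad and linear speed of upper_tray below 0.01 m/s and contact force between the fingers and upper_tray below 0.1 N); the robot touches nothing.
It fails at once if the upper tray presses on or strikes the lower tray or cradle with more than 40 N (contact force between upper_tray and cradle above 40 N).
It fails at once if a bystander is moved by more than 20 mm (distance of any of multimeter, spool, bottle from where it was at the start of the episode above 0.02 m).
It also fails if it takes over 69 s, if anything falls off the work surface, if the arm or the gripper's body presses on something with over 40 N, if the wrist force passes 120 N, or if a joint passes its speed limit or range.

ROBOT

A 6-joint arm with a two-finger parallel gripper is mounted at the origin on the work surface. World frame = base frame: x ahead of the robot, y to its left, z up, the work surface at z = 0. Lengths are in m, angles in degrees, forces in N, time in s.
With the tool pointing down it reaches from about 0.25 to 0.725 m from the base axis. Payload 9.7 kg.
Tool frame: the origin (TCP) lies between the finger pads; the fingertips stand bot.tcp_to_tips ahead of it and the grasp point (between the pads) lies 11 mm behind it (bot.tcp_to_tips is the distance from the TCP to the fingertips, in m); z points along the fingers, y is the line along which they close (so a half turn about z gives the same grasp; the last joint's range is limited). The gripper opens to 85 mm and grips with 20 to 120 N. Pads are 22 mm wide; open, the fingers measure 114 mm over their backs; the gripper's body (76 mm by 85 mm) begins 54 mm behind the grasp point. The pads swing forward as they close: fully open they stand 13 mm farther back than shut.
Start: joints at [0, 4.979, 10.078, 95.1, 0, 90], TCP at [0.55, -0, 0.239] pointing down, gripper open.
Joint ranges: [-179.16, 179.16], [-48.56, 103.87], [-65.8, 70.77], [-126.05, 130.52], [-82.76, 87.17], [-180, 180]. Speed limits (degrees/s): [127.2, 127.2, 147.25, 180, 180, 180].

INTERFACE

Orientations are given as [roll, pitch, yaw] about the fixed x, y, z axes, in that order (R = Rz(yaw) Ry(pitch) Rx(roll)).
In Python, from workcell import bot gives the robot as it stands. The module is installed in compiled form; this text tells all that it offers.
- The arm moves only by the tool carry_out, never from a script. Its arguments are lists of equal length, an entry for each row: "linear": the shift along the world's x, y, z normalised to -1 to 1, where 1 is 2 cm, a list of three; "rotation": the turn, a rotation vector about the world's x, y, z normalised to -1 to 1, where 1 is 8 degrees, a list of three; "grip": the closure, from -1 (fully open) to 1 (shut). In form: {"linear": [[tx, ty, tz], ...], "rotation": [[rx, ry, rz], ...], "grip": [grip, ...]}. A call has 1 to 12 rows; each row shifts and turns the commanded pose from where the row before left it; what a row does not reach is not made up. A row lasts 1/10 s, in which the tool goes at most 50 mm and 8.59 degrees, less where a joint would pass 70% of its speed; a pose out of reach is approached as far as the arm can. A call with a number of a shift or a turn outside -1 to 1 is refused whole. A call with a gripper value outside its range is refused whole. The fingers move at their own pace and stop on an object; "grip_force" is the grip in N (left out, the last holds). Time passes only in rows, so rows that do not move let the fingers close. It gives the time, the measured TCP pose, the force, the opening and the grip force at its end, in the units of the state.
- bot.get_obs(): the state, without advancing time (a new reading comes with each control period).
- bot.camera(name): name is "scene" or "side" or "wrist"; returns the picture (420x560x3 uint8, blue, green, red); there is no depth.
- bot.camera_model(name): a dict with "fx", "fy", "cx", "cy" (pixels), "distortion" ([k1, k2, p1, p2, k3] as OpenCV has them; the pictures are not rectified), "camera_from_world" (4x4, takes a point from world to camera coordinates). Camera axes: x right, y up, looking along -z (the intrinsics and any distortion apply to the point x, -y, -z); pixel columns grow to the right and rows downward; lengths in m; the calibration is good to about 2 mm. A picture is of the moment at which its call begins: read the wrist's pose just before it. camera_model takes no time and is no camera call; for the wrist camera it gives the pose at the moment of the call.
- bot.job_done(): hands the job in; it is judged then, once.
The state is a dict: "time": time; "q": joint angles; "qd": joint speeds; "joint_efforts": joint torques, N m; "ee_pos": TCP position; "tcp_rot": TCP orientation; "wrist_force": force on the tool from outside, world axes, zero at the start; "torque": the same for the moment, N m; "opening": finger opening in m; "grasp_force": force on a finger pad.
Only numpy, scipy, OpenCV 4.12 (cv2) and the standard library are available. Lean on these libraries where they do the work, as an engineer would, in place of code of your own. Each camera call takes 0.05 s, during which the arm holds its last target. There are 200 camera calls.

## Working session

There is one attempt and no reset: what is moved stays moved. The work goes in short steps, Python scripts to look and compute and a tool call to move; the robot and the scene stay as the last step left them, time stands still between calls to the robot, and variables do not carry over. Pictures are saved under pics/ and viewed, at most 10 in all, crops included, and the job is handed in when it is done.

Besides the shell and the picture viewer there is one more tool, called after "Request:" by a JSON object that holds its "name" and its "arguments". carry_out: Moves the arm, as the interface text tells. Its arguments: {"type":"object","properties":{"linear":{"type":"array","items":{"type":"array","items":{"type":"number"}}},"rotation":{"type":"array","items":{"type":"array","items":{"type":"number"}}},"grip":{"type":"array","items":{"type":"number"}},"grip_force":{"type":"number"}},"required":["linear","rotation","grip"]}

```bash
mkdir -p pics; python3 - <<'E'
from workcell import bot
import cv2,numpy as np
o=bot.get_obs();print(o, bot.tcp_to_tips)
for n in("scene","side","wrist"):
    m=bot.camera_model(n);im=bot.camera(n);cv2.imwrite(f"pics/{n}0.png",im)
    print(n,m["fx"],m["fy"],m["cx"],m["cy"],m["distortion"]);print(np.round(m["camera_from_world"],4).tolist())
a=cv2.imread("pics/scene0.png");b=cv2.imread("pics/side0.png")
E
```

```text
{'time': 0.0, 'q': array([-8.16861880e-04,  5.01210053e+00,  1.00342117e+01,  9.50994784e+01,
       -6.95876658e-04,  9.00004271e+01]), 'qd': array([ 0.00420457,  0.08036327,  0.07150285, -0.05326821,  0.00107154,
       -0.10521648]), 'joint_efforts': array([ 7.68234549e-04, -5.20392072e+01,  4.64802504e+01,  1.63646933e-02,
        2.23589603e-05, -6.77332673e-05]), 'ee_pos': array([ 5.49781746e-01, -1.12024584e-05,  2.38571292e-01]), 'tcp_rot': array([-1.79922633e+02,  6.96452736e-04,  8.99987570e+01]), 'wrist_force': array([ 0.14284724,  0.26990256, -0.20108619]), 'torque': array([ 0.03241877,  0.00356671, -0.02554769]), 'grasp_force': 0.0, 'opening': 0.08536975309404464} 0.008
scene 426.64225878942887 426.64225878942887 270.175937119061 214.12752729936145 [-0.12445669  0.          0.          0.          0.        ]
[[0.6889, 0.7244, -0.0238, -0.375], [-0.4047, 0.4117, 0.8165, 0.1591], [0.6014, -0.5529, 0.5768, -1.4834], [0.0, 0.0, 0.0, 1.0]]
side 486.5511810524122 486.5511810524122 282.22669280760033 212.31146154471682 [-0.15266001  0.          0.          0.          0.        ]
[[-0.7338, -0.6794, 0.0061, 0.3771], [0.4293, -0.4566, 0.7792, -0.2746], [-0.5266, 0.5744, 0.6267, -1.1874], [0.0, 0.0, 0.0, 1.0]]
wrist 332.62777390061103 332.62777390061103 278.6960432878175 207.054795681119 [0.00901859 0.         0.         0.         0.        ]
[[1.0, 0.0005, -0.0012, -0.5488], [-0.0008, 0.959, -0.2833, 0.0382], [0.001, 0.2833, 0.959, -0.3782], [0.0, 0.0, 0.0, 1.0]]
```

View pics/scene0.png

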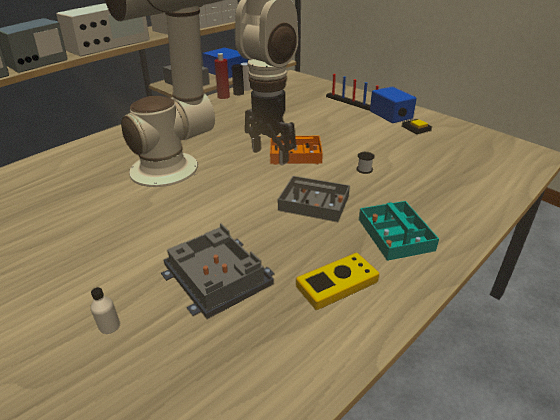

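View pics/side0.png

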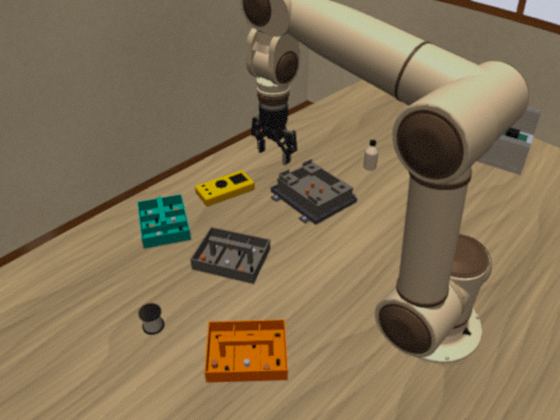

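The candidates are grey tray at scene (313,197)/side (231,255), orange at scene (297,150)/side (247,350), and turquoise at scene (398,229)/side (163,220). Only the grey one fits "upper_tray". The cradle with the lower tray is at scene (217,268)/side (313,190). I'll check these in one enlarged mosaic.

```bash
cat > h.py <<'E'
import cv2,numpy as np
from workcell import bot
def rays(m,uv):
    K=np.array([[m["fx"],0,m["cx"]],[0,m["fy"],m["cy"]],[0,0,1.]])
    p=cv2.undistortPoints(np.array(uv,float).reshape(-1,1,2),K,np.array(m["distortion"],float)).reshape(-1,2)
    T=np.array(m["camera_from_world"]);R=T[:3,:3];c=-R.T@T[:3,3]
    return c,np.c_[p[:,0],-p[:,1],-np.ones(len(p))]@R
def onz(m,uv,z):
    c,d=rays(m,uv);z=np.broadcast_to(z,len(d));return c+d*((z-c[2])/d[:,2])[:,None]
def proj(m,P):
    K=np.array([[m["fx"],0,m["cx"]],[0,m["fy"],m["cy"]],[0,0,1.]]);T=np.array(m["camera_from_world"])
    q=np.array(P)@T[:3,:3].T+T[:3,3];q=q*[1,-1,-1]
    return cv2.projectPoints(q,np.zeros(3),np.zeros(3),K,np.array(m["distortion"],float))[0].reshape(-1,2)
E
python3 - <<'E'
import cv2,numpy as np
s=cv2.imread("pics/scene0.png");d=cv2.imread("pics/side0.png")
c=lambda i,x,y,w,h:cv2.resize(i[y:y+h,x:x+w],(400,300),interpolation=cv2.INTER_CUBIC)
f=np.vstack([np.hstack([c(s,265,160,100,75),c(d,180,217,100,75)]),np.hstack([c(s,155,218,128,96),c(d,260,150,104,78)])])
cv2.imwrite("pics/m1.png",cv2.convertScaleAbs(f,alpha=1.6))
E
```

```text
(no output)
```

View pics/m1.png

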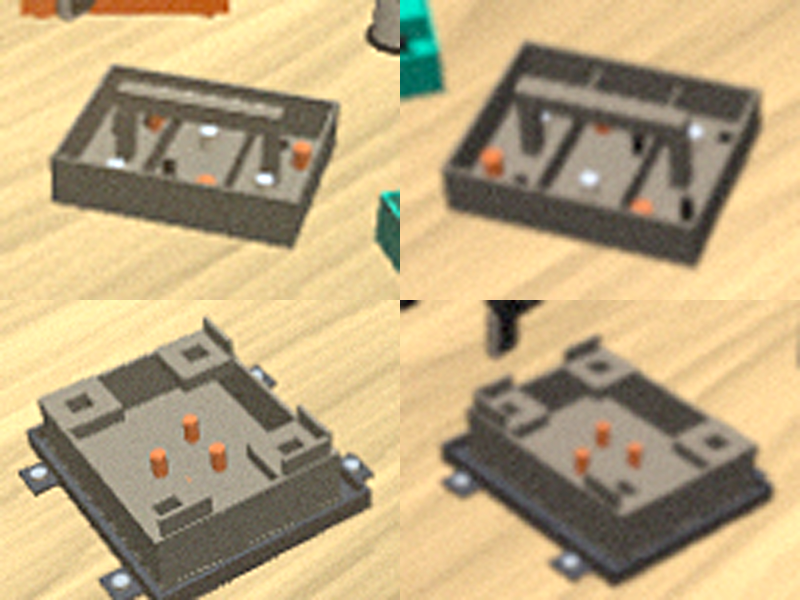

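View pics/wrist0.png

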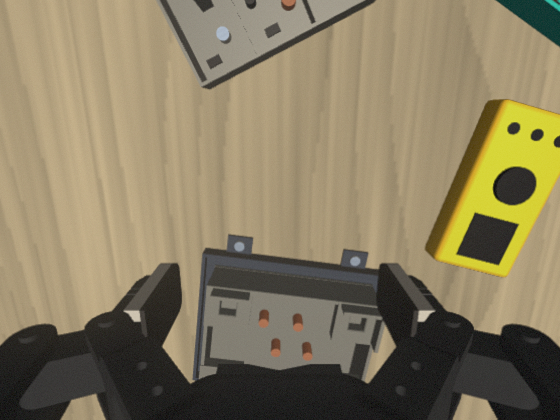

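The mosaic confirms it: the grey tray's rim corners, handle bar and three visible sockets per view are clear. The wrist view shows the tray's corner at (207,85) and the cradle below it.

```bash
python3 - <<'E'
from h import *
S=bot.camera_model("scene");D=bot.camera_model("side")
sc=lambda L,k,o:np.array(L)/k+o
def show(n,P):
    print(n,np.round(P*1000,1).tolist(),"mean",np.round(P.mean(0)*1000,1))
    print("  edges",np.round(np.linalg.norm(np.roll(P,-1,0)-P,axis=1)*1000,1),"ang",np.round([np.degrees(np.arctan2(*(b-a)[[1,0]])) for a,b in zip(P,np.roll(P,-1,0))],1))
show("rim sc",onz(S,sc([(112,66),(338,102),(297,206),(52,160)],4,[265,160]),.05))
show("rim sd",onz(D,sc([(127,42),(362,92),(297,232),(43,172)],4,[180,217]),.05))
show("hdl sc",onz(S,sc([(118,86),(282,112)],4,[265,160]),.076))
show("hdl sd",onz(D,sc([(117,85),(290,128)],4,[180,217]),.076))
show("sock sc",onz(S,sc([(78,104),(196,53),(292,144)],3.125,[155,218]),.056))
show("sock sd",onz(D,sc([(112,108),(203,67),(316,142)],400/104,[260,150]),.056))
show("meter sc",onz(S,[(297,285),(367,255),(379,268),(308,297)],.034))
show("bottle,spool",np.r_[onz(S,[(107,328)],0),onz(S,[(365,170)],0)])
E
```

```text
rim sc [[423.8, 213.6, 50.0], [581.3, 293.3, 50.0], [644.9, 165.6, 50.0], [485.1, 88.6, 50.0]] mean [533.8 190.3  50. ]
  edges [176.4 142.6 177.4 139.2] ang [  26.8  -63.5 -154.3  116.1]
rim sd [[630.4, 171.9, 50.0], [470.9, 94.9, 50.0], [408.4, 220.1, 50.0], [570.3, 297.8, 50.0]] mean [520.  196.2  50. ]
  edges [177.1 140.  179.5 139.6] ang [-154.2  116.5   25.6  -64.5]
hdl sc [[477.8, 163.6, 76.0], [586.0, 219.1, 76.0]] mean [531.9 191.3  76. ]
  edges [121.5 121.5] ang [  27.2 -152.8]
hdl sd [[576.6, 224.4, 76.0], [460.8, 173.6, 76.0]] mean [518.7 199.   76. ]
  edges [126.4 126.4] ang [-156.3   23.7]
sock sc [[482.9, -241.6, 56.0], [497.3, -136.6, 56.0], [635.0, -153.8, 56.0]] mean [ 538.4 -177.3   56. ]
  edges [105.9 138.7 175.6] ang [  82.2   -7.1 -150. ]
sock sd [[629.3, -156.9, 56.0], [613.7, -257.6, 56.0], [474.3, -236.2, 56.0]] mean [ 572.4 -216.9   56. ]
  edges [101.8 141.  174.1] ang [-98.8 171.3  27.1]
meter sc [[746.1, -107.6, 34.0], [796.7, 87.1, 34.0], [844.9, 68.7, 34.0], [788.6, -117.5, 34.0]] mean [794.1 -17.3  34. ]
  edges [201.1  51.6 194.5  43.6] ang [  75.4  -20.9 -106.8  166.9]
bottle,spool [[525.5, -474.2, 0.0], [509.2, 479.1, 0.0]] mean [517.3   2.5   0. ]
  edges [953.4 953.4] ang [ 91. -89.]
```

The two views agree to about 10 mm and the sizes match. The tray is at about (0.527, 0.193) with its bar at about 26°. The lower tray's axis is about -8°. I'll move so the wrist camera is above the tray.

Request:
{"name": "carry_out", "arguments": {"linear": [[-0.43, 0.93, 0], [-0.43, 0.93, 0], [-0.43, 0.93, 0], [-0.43, 0.93, 0], [-0.43, 0.93, 0], [-0.43, 0.93, 0], [-0.43, 0.93, 0], [-0.43, 0.93, 0], [-0.43, 0.93, 0], [0, 0, 0], [0, 0, 0], [0, 0, 0]], "rotation": [[0, 0, -0.89], [0, 0, -0.89], [0, 0, -0.89], [0, 0, -0.89], [0, 0, -0.89], [0, 0, -0.89], [0, 0, -0.89], [0, 0, -0.89], [0, 0, -0.89], [0, 0, 0], [0, 0, 0], [0, 0, 0]], "grip": [-1, -1, -1, -1, -1, -1, -1, -1, -1, -1, -1, -1]}}

```text
time: 1.35
ee_pos: [0.4728, 0.1669, 0.2392]
tcp_rot: [180.0, 0.0, 26.0]
wrist_force: [0.1, -0.4, -0.7]
opening: 0.0855
grasp_force: 0.0
```

```bash
python3 - <<'E'
from h import *
o=bot.get_obs();print(o["q"].round(1),o["ee_pos"].round(4),o["tcp_rot"].round(1),o["wrist_force"].round(1))
m=bot.camera_model("wrist");np.save("w1.npy",m,allow_pickle=True);im=bot.camera("wrist")
cv2.imwrite("pics/w1.png",cv2.convertScaleAbs(im,alpha=1.5))
print("cam",rays(m,[(0,0)])[0])
E
```

```text
[ 19.4  -1.7   3.3  94.9  -0.  173.4] [0.4728 0.1669 0.2392] [180.   0.  26.] [ 0.1 -0.4 -0.7]
cam [0.53696766 0.19714016 0.37340372]
```

View pics/w1.png

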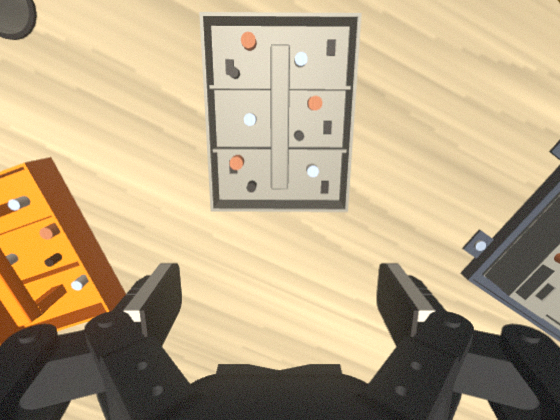

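The tray is clear, with rim corners (201,15), (358,16), (347,210), (211,210). The bar runs from (280,45) to (280,188).

```bash
python3 - <<'E'
from h import *
m=np.load("w1.npy",allow_pickle=True).item()
P=onz(m,[(201,15),(358,16),(347,210),(211,210)],.05);print(P.round(4),P.mean(0).round(4),np.linalg.norm(np.roll(P,-1,0)-P,axis=1))
H=onz(m,[(280,45),(280,188)],.076);d=H[0]-H[1];print(H.round(4),H.mean(0),np.linalg.norm(d),np.degrees(np.arctan2(d[1],d[0])))
d=P[0]-P[3]+P[1]-P[2];print(np.degrees(np.arctan2(d[1],d[0])))
E
```

```text
[[0.5768 0.2914 0.05  ]
 [0.6357 0.1692 0.05  ]
 [0.4786 0.0915 0.05  ]
 [0.4179 0.2156 0.05  ]] [0.5272 0.1919 0.05  ] [0.13560909 0.17527637 0.13821011 0.17607511]
[[0.5818 0.218  0.076 ]
 [0.4747 0.1655 0.076 ]] [0.52826685 0.19173863 0.076     ] 0.11925090787961112 26.116906136389243
25.91773370851132
```

Request:
{"name": "carry_out", "arguments": {"linear": [[0.9, 0.4, 0], [0.9, 0.4, 0], [0.9, 0.4, 0], [0, 0, -1], [0, 0, -1], [0, 0, -1], [0, 0, -1], [0, 0, -1], [0, 0, -1], [0, 0, -1], [0, 0, -1], [0, 0, -0.5]], "rotation": [[0, 0, 0], [0, 0, 0], [0, 0, 0], [0, 0, 0], [0, 0, 0], [0, 0, 0], [0, 0, 0], [0, 0, 0], [0, 0, 0], [0, 0, 0], [0, 0, 0], [0, 0, 0]], "grip": [-1, -1, -1, -1, -1, -1, -1, -1, -1, -1, -1, -1]}}

```text
time: 2.6
ee_pos: [0.5262, 0.1904, 0.0674]
tcp_rot: [-180.0, 0.1, 25.9]
wrist_force: [-0.3, -0.3, -0.5]
opening: 0.0853
grasp_force: 0.0
```

Request:
{"name": "carry_out", "arguments": {"linear": [[0, 0, -0.65], [0, 0, 0], [0, 0, 0], [0, 0, 0], [0, 0, 0], [0, 0, 0], [0, 0, 0], [0, 0, 0], [0, 0, 0], [0, 0, 0], [0, 0, 0], [0, 0, 0]], "rotation": [[0, 0, 0], [0, 0, 0], [0, 0, 0], [0, 0, 0], [0, 0, 0], [0, 0, 0], [0, 0, 0], [0, 0, 0], [0, 0, 0], [0, 0, 0], [0, 0, 0], [0, 0, 0]], "grip": [-1, -1, 1, 1, 1, 1, 1, 1, 1, 1, 1, 1], "grip_force": 60}}

```text
time: 3.8
ee_pos: [0.5268, 0.1916, 0.0569]
tcp_rot: [-180.0, -0.1, 25.9]
wrist_force: [-1.2, -0.2, 5.6]
opening: 0.015
grasp_force: 59.8
```

Grasped at 15 mm opening. I'll lift, and zoom into the first wrist picture for the sockets.

Request:
{"name": "carry_out", "arguments": {"linear": [[0, 0, 0.3], [0, 0, 0.5], [0, 0, 0.8], [0, 0, 0.8], [0, 0, 0.8], [0, 0, 0.8], [0, 0, 0.8], [0, 0, 0.8], [0, 0, 0.8], [0, 0, 0.6], [0, 0, 0], [0, 0, 0]], "rotation": [[0, 0, 0], [0, 0, 0], [0, 0, 0], [0, 0, 0], [0, 0, 0], [0, 0, 0], [0, 0, 0], [0, 0, 0], [0, 0, 0], [0, 0, 0], [0, 0, 0], [0, 0, 0]], "grip": [1, 1, 1, 1, 1, 1, 1, 1, 1, 1, 1, 1]}}

```text
time: 5.0
ee_pos: [0.5266, 0.1914, 0.1959]
tcp_rot: [-180.0, 0.0, 25.9]
wrist_force: [0.2, 0.9, -5.3]
opening: 0.0152
grasp_force: 58.7
```

```bash
python3 - <<'E'
import cv2
a=cv2.imread("pics/wrist0.png")[230:380,190:390]
cv2.imwrite("pics/m2.png",cv2.convertScaleAbs(cv2.resize(a,(800,600),interpolation=cv2.INTER_CUBIC),alpha=1.8))
E
```

```text
(no output)
```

View pics/m2.png

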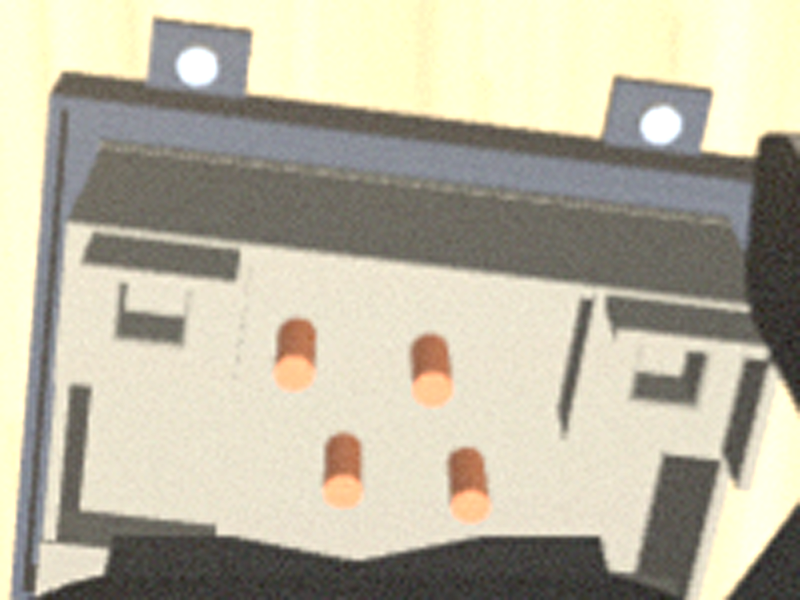

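Socket centres are at crop (151,313) and (668,375). The lips are on the world +y and +x sides.

```bash
python3 - <<'E'
from h import *
T=np.array([[1.0,.0005,-.0012,-.5488],[-.0008,.959,-.2833,.0382],[.001,.2833,.959,-.3782],[0,0,0,1]])
m=dict(fx=332.6278,fy=332.6278,cx=278.696,cy=207.0548,distortion=[.00901859,0,0,0,0],camera_from_world=T)
def mean(A,B):
    d=B-A;u=d/np.linalg.norm(d);n=np.array([u[1],-u[0],0])  # towards -y
    c=(A+B)/2+n*.052;print(A.round(4),B.round(4),"d",np.linalg.norm(d).round(4),"yaw",np.degrees(np.arctan2(d[1],d[0])).round(2),"centre",c.round(4))
f=lambda L,k,o:(np.array(L)+.5)/k-.5+o
W=onz(m,f([(151,313),(668,375)],4,[190,230]),.056);mean(*W)
S=bot.camera_model("scene");D=bot.camera_model("side")
a=onz(S,f([(78,104),(196,53),(292,144)],3.125,[155,218]),.056);b=onz(D,f([(316,142),(225,190),(112,108),(203,67)],400/104,[260,150]),.056)
mean(a[1],a[2]);print("sc diag",(a[0]+a[2])/2)
print("sd diag",(b[0]+b[2])/2)
# cradle outer top corners: left-top in crop
c=onz(m,f([(52,93),(752,183)],4,[190,230]),.018);d=c[1]-c[0];print(c.round(4),np.degrees(np.arctan2(d[1],d[0])))
E
```

```text
[ 0.493  -0.1375  0.056 ] [ 0.6351 -0.1568  0.056 ] d 0.1434 yaw -7.76 centre [ 0.557  -0.1987  0.056 ]
[ 0.4956 -0.1364  0.056 ] [ 0.6336 -0.1536  0.056 ] d 0.139 yaw -7.11 centre [ 0.5582 -0.1966  0.056 ]
sc diag [ 0.55739235 -0.19752811  0.056     ]
sd diag [ 0.55397122 -0.19732511  0.056     ]
[[ 0.4607 -0.0895  0.018 ]
 [ 0.6658 -0.1182  0.018 ]] -7.954909183489192
```

Request:
{"name": "carry_out", "arguments": {"linear": [[0.03, -0.4, 0], [0.06, -0.8, 0], [0.07, -0.9, 0], [0.07, -0.9, 0], [0.07, -0.9, 0], [0.07, -0.9, 0], [0.07, -0.9, 0], [0.07, -0.9, 0], [0.07, -0.9, 0], [0.07, -0.9, 0], [0.07, -0.9, 0], [0.07, -0.9, 0]], "rotation": [[0, 0, -0.09], [0, 0, -0.19], [0, 0, -0.19], [0, 0, -0.19], [0, 0, -0.19], [0, 0, -0.19], [0, 0, -0.19], [0, 0, -0.19], [0, 0, -0.19], [0, 0, -0.19], [0, 0, -0.19], [0, 0, -0.19]], "grip": [1, 1, 1, 1, 1, 1, 1, 1, 1, 1, 1, 1]}}

```text
time: 6.2
ee_pos: [0.5418, -0.0146, 0.1958]
tcp_rot: [180.0, 0.0, 8.3]
wrist_force: [0.1, -0.4, -4.8]
opening: 0.0151
grasp_force: 58.7
```

Request:
{"name": "carry_out", "arguments": {"linear": [[0.07, -0.9, 0], [0.07, -0.9, 0], [0.07, -0.9, 0], [0.07, -0.9, 0], [0.07, -0.9, 0], [0.07, -0.9, 0], [0.07, -0.9, 0], [0.07, -0.9, 0], [0.07, -0.8, 0], [0.06, -0.47, 0], [0, 0, 0], [0, 0, 0]], "rotation": [[0, 0, -0.19], [0, 0, -0.19], [0, 0, -0.19], [0, 0, -0.19], [0, 0, -0.19], [0, 0, -0.19], [0, 0, -0.19], [0, 0, -0.19], [0, 0, -0.19], [0, 0, -0.32], [0, 0, 0], [0, 0, 0]], "grip": [1, 1, 1, 1, 1, 1, 1, 1, 1, 1, 1, 1]}}

```text
time: 7.4
ee_pos: [0.5561, -0.1819, 0.1961]
tcp_rot: [-180.0, 0.0, -7.8]
wrist_force: [0.4, 0.7, -4.8]
opening: 0.0149
grasp_force: 58.8
```

Request:
{"name": "carry_out", "arguments": {"linear": [[0, -0.4, 0], [0, -0.4, 0], [0, 0, -0.5], [0, 0, -0.8], [0, 0, -0.8], [0, 0, -0.6], [0, 0, -0.4], [0, 0, -0.2], [0, 0, 0], [0, 0, 0], [0, 0, 0], [0, 0, 0]], "rotation": [[0, 0, 0], [0, 0, 0], [0, 0, 0], [0, 0, 0], [0, 0, 0], [0, 0, 0], [0, 0, 0], [0, 0, 0], [0, 0, 0], [0, 0, 0], [0, 0, 0], [0, 0, 0]], "grip": [1, 1, 1, 1, 1, 1, 1, 1, 1, 1, 1, 1]}}

```text
time: 8.6
ee_pos: [0.5565, -0.1981, 0.1309]
tcp_rot: [180.0, -0.1, -7.8]
wrist_force: [-0.6, -0.2, -4.9]
opening: 0.0149
grasp_force: 58.9
```

```bash
python3 - <<'E'
from h import *
o=bot.get_obs();print(o["ee_pos"].round(4),o["tcp_rot"].round(2),o["wrist_force"].round(1),o["torque"].round(2),o["q"].round(1))
c=lambda i,x,y,w,h:cv2.resize(i[y:y+h,x:x+w],(400,300),interpolation=cv2.INTER_CUBIC)
f=np.hstack([c(bot.camera("scene"),150,200,140,105),c(bot.camera("side"),250,125,128,96)])
cv2.imwrite("pics/m3.png",cv2.convertScaleAbs(f,alpha=1.8))
E
```

```text
[ 0.5565 -0.1981  0.1309] [ 1.7999e+02 -5.0000e-02 -7.7600e+00] [-0.6 -0.2 -4.9] [-0.02  0.01 -0.02] [-19.6   9.7   3.3  83.5   0.  168.2]
```

View pics/m3.png

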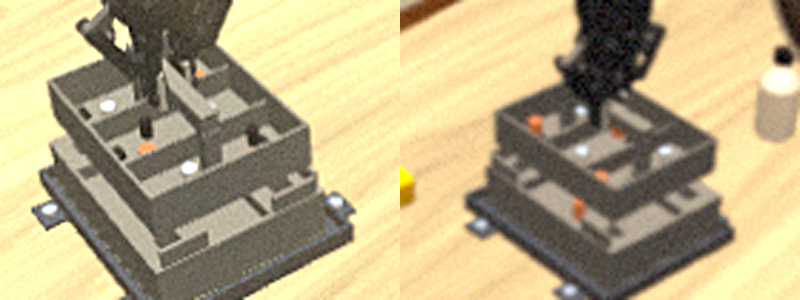

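The tray hovers squarely over the lower tray and nothing is touching. I'll lower it gently.

Request:
{"name": "carry_out", "arguments": {"linear": [[-0.03, 0, -0.15], [0, 0, -0.15], [0, 0, -0.15], [0, 0, -0.15], [0, 0, -0.1], [0, 0, -0.05], [0, 0, -0.05], [0, 0, -0.05], [0, 0, -0.05], [0, 0, 0], [0, 0, 0]], "rotation": [[0, 0, 0], [0, 0, 0], [0, 0, 0], [0, 0, 0], [0, 0, 0], [0, 0, 0], [0, 0, 0], [0, 0, 0], [0, 0, 0], [0, 0, 0], [0, 0, 0]], "grip": [1, 1, 1, 1, 1, 1, 1, 1, 1, 1, 1]}}

```text
time: 9.8
ee_pos: [0.5556, -0.198, 0.1123]
tcp_rot: [-180.0, -0.0, -7.8]
wrist_force: [-0.0, 0.4, -4.6]
opening: 0.0151
grasp_force: 58.9
```

No contact yet, and it is now around deck level. Continuing in 1 mm steps.

Request:
{"name": "carry_out", "arguments": {"linear": [[0, 0, -0.05], [0, 0, -0.05], [0, 0, -0.05], [0, 0, 0], [0, 0, 0]], "rotation": [[0, 0, 0], [0, 0, 0], [0, 0, 0], [0, 0, 0], [0, 0, 0]], "grip": [1, 1, 1, 1, 1]}}

```text
time: 10.3
ee_pos: [0.5556, -0.198, 0.1092]
tcp_rot: [-180.0, 0.0, -7.8]
wrist_force: [0.3, -0.1, -5.0]
opening: 0.0151
grasp_force: 58.9
```

The origin is about 52 mm, below the deck, with no force, so the lugs are in the sockets. Lowering the rest.

Request:
{"name": "carry_out", "arguments": {"linear": [[0, 0, -0.05], [0, 0, -0.05], [0, 0, -0.05], [0, 0, -0.05], [0, 0, -0.03], [0, 0, 0], [0, 0, 0]], "rotation": [[0, 0, 0], [0, 0, 0], [0, 0, 0], [0, 0, 0], [0, 0, 0], [0, 0, 0], [0, 0, 0]], "grip": [1, 1, 1, 1, 1, 1, 1]}}

```text
time: 11.0
ee_pos: [0.5556, -0.198, 0.1047]
tcp_rot: [-180.0, -0.0, -7.8]
wrist_force: [0.0, 1.0, -4.9]
opening: 0.0153
grasp_force: 58.9
```

Request:
{"name": "carry_out", "arguments": {"linear": [[0, 0, -0.03], [0, 0, -0.03], [0, 0, -0.03], [0, 0, 0], [0, 0, 0]], "rotation": [[0, 0, 0], [0, 0, 0], [0, 0, 0], [0, 0, 0], [0, 0, 0]], "grip": [1, 1, 1, 1, 1]}}

```text
time: 11.5
ee_pos: [0.5556, -0.198, 0.1029]
tcp_rot: [180.0, -0.0, -7.8]
wrist_force: [0.3, -1.1, -4.5]
opening: 0.0148
grasp_force: 59.0
```

Request:
{"name": "carry_out", "arguments": {"linear": [[0, 0, -0.03], [0, 0, -0.02], [0, 0, 0], [0, 0, 0]], "rotation": [[0, 0, 0], [0, 0, 0], [0, 0, 0], [0, 0, 0]], "grip": [1, 1, 1, 1]}}

```text
time: 11.9
ee_pos: [0.5557, -0.198, 0.1028]
tcp_rot: [180.0, -0.0, -7.8]
wrist_force: [-3.9, 0.9, 5.9]
opening: 0.0152
grasp_force: 60.4
```

Seated: the force changed by about 10 N, at exactly home height. Releasing and retreating.

Request:
{"name": "carry_out", "arguments": {"linear": [[0, 0, 0.02], [0, 0, 0], [0, 0, 0], [0, 0, 0], [0, 0, 0], [0, 0, 0], [0, 0, 0], [0, 0, 0], [0, 0, 0], [0, 0, 0.3], [0, 0, 0.6], [0, 0, 1]], "rotation": [[0, 0, 0], [0, 0, 0], [0, 0, 0], [0, 0, 0], [0, 0, 0], [0, 0, 0], [0, 0, 0], [0, 0, 0], [0, 0, 0], [0, 0, 0], [0, 0, 0], [0, 0, 0]], "grip": [1, 0.3, 0, -0.5, -1, -1, -1, -1, -1, -1, -1, -1]}}

```text
time: 13.1
ee_pos: [0.5552, -0.1978, 0.1406]
tcp_rot: [-180.0, 0.1, -7.8]
wrist_force: [0.8, 0.3, 0.4]
opening: 0.0852
grasp_force: 0.0
```

Request:
{"name": "carry_out", "arguments": {"linear": [[0, 0, 1], [0, 0, 1], [0, 0, 1], [0, 0, 1], [0, 0, 1], [0, 0, 1], [0, 0, 0], [0, 0, 0]], "rotation": [[0, 0, 0], [0, 0, 0], [0, 0, 0], [0, 0, 0], [0, 0, 0], [0, 0, 0], [0, 0, 0], [0, 0, 0]], "grip": [-1, -1, -1, -1, -1, -1, -1, -1]}}

```text
time: 13.9
ee_pos: [0.5558, -0.1981, 0.2609]
tcp_rot: [180.0, -0.1, -7.8]
wrist_force: [-0.6, 0.2, -0.6]
opening: 0.0855
grasp_force: 0.0
```

```bash
python3 - <<'E'
from h import *
o=bot.get_obs();print(o["ee_pos"].round(4),o["wrist_force"].round(1),o["opening"])
c=lambda i,x,y,w,h:cv2.resize(i[y:y+h,x:x+w],(400,300),interpolation=cv2.INTER_CUBIC)
f=np.hstack([c(bot.camera("scene"),150,200,140,105),c(bot.camera("side"),250,125,128,96)])
cv2.imwrite("pics/m4.png",cv2.convertScaleAbs(f,alpha=1.8))
E
```

```text
[ 0.5558 -0.1981  0.2609] [-0.6  0.2 -0.6] 0.08554894623660654
```

View pics/m4.png

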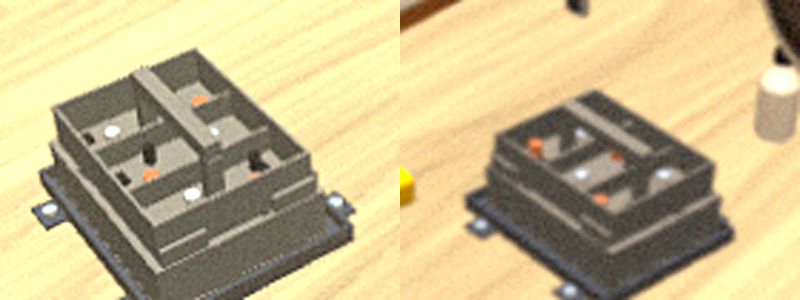

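The tray sits level and flush on the deck, inside the lips, and the gripper is clear.

```bash
python3 -c "from workcell import bot;print(bot.job_done())"
```

```text
the job is handed in; nothing more can be done
None
```

The grey tray is stacked on the lower tray, seated at home height and level in the camera views, then released with the gripper clear; I handed the job in at about 14 s, and no verdict was returned.

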